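# Kickstand down, hold the carving frame upright

### The arm

A 6-joint arm with a two-finger parallel gripper is mounted at the origin on a cart in front of the work surface, level with it; the furniture and walls round the work are solid. World frame = base frame: x ahead of the robot, y to its left, z up, the work surface at z = 0. Lengths are in m, angles in rad, forces in N, time in s.
With the tool pointing down it reaches from about 0.35 to 0.85 m from the base axis. Payload 8.1 kg.
Tool frame: the origin (TCP) lies at the centre of the arm's flange, where the gripper is bolted on; the fingertips stand 186 mm ahead of it and the grasp point (between the pads) lies 167 mm ahead of it; z points along the fingers, y is the direction in which the jaws open and shut (so a half turn about z gives the same grasp; the last joint's range is limited). The gripper opens to 93 mm and grips with 3 to 60 N. Pads are 15 mm wide; open, the fingers measure 128 mm over their backs; the gripper's body (75 mm by 188 mm) begins 65 mm behind the grasp point.
Start: joints at [-1.384, 0.13, 1.488, -0, 1.523, -0.085], TCP at [0.161, -0.578, 0.405] pointing down, gripper open.
Joint ranges: [-2.96, 2.96], [-0.89, 2.26], [0.02, 2.5], [-1.34, 4.48], [0, 2.73], [-2.66, 2.66]. Speed limits (rad/s): [2.39, 2.39, 2.79, 3.14, 3.14, 3.14].

### API

Orientations are given as a rotation vector (axis times angle).
In Python, from rig import bot, viewer gives the robot as it stands.
- The arm moves only by the tool send_rows, never from a script. Its argument "series" is a list of rows, each an object of numbers: "rx", "ry", "rz": the turn, a rotation vector about the tool's x, y, z in units of 0.15 rad (1.0 is 0.15 rad); "tx", "ty", "tz": the shift along the tool's x, y, z in units of 30 mm (1.0 is 30 mm); "jaw": the opening in per cent of the stroke, from 0 (shut) to 100 (fully open). A call has 1 to 5 rows; each row shifts and turns the commanded pose from where the row before left it, along the tool's axes as they then stand; what a row does not reach is not made up. A row lasts 1/10 s, in which the tool goes at most 50 mm and 8.59 degrees, less where a joint would pass 70% of its speed; a pose out of reach is approached as far as the arm can. A call with a number of a shift or a turn outside -1 to 1 is refused whole. A call with a gripper value outside its range is refused whole. The fingers move at their own pace and stop on an object; the grip force is fixed at half the most. Time passes only in rows, so rows that do not move let the fingers close. It gives the time, the measured TCP pose, the force and the opening at its end, in the units of the state.
- bot.read_state(): the state, without advancing time (a new reading comes with each control period).
- viewer.grab_frame(name): name is "side" or "top"; returns a dict with "image" (384x512x3 uint8, blue, green, red), "range_z" (384x512 float32, m along the optical axis (not along the pixel's ray), 0 where there is no reading), "camera_matrix" (3x3 intrinsics, pixels), "R" (3x3) and "t" (3): a world point X has camera coordinates R X + t. Camera axes: x right, y down, z forward; pixel columns grow to the right and rows downward; lengths in m; the calibration is good to about 2 mm. A picture is of the moment at which its call begins.
- bot.sign_off(): hands the job in, once; it reports no verdict.
The state is a dict: "time": time; "joints": joint angles; "qvel": joint speeds; "tau": joint torques, N m; "position": TCP position; "ee_rot": TCP orientation; "wrist_force": force on the tool from outside, world axes, zero at the start; "moment": the same for the moment, N m; "grip_width": finger opening in m.
Only numpy, scipy, OpenCV 4.12 (cv2) and the standard library are available. Lean on these libraries where they do the work, as an engineer would, in place of code of your own. Each camera call takes 0.05 s, during which the arm holds its last target.

### The job

The small tilting wooden frame on the bench is leaning back on its rests. While it still leans back, flip the kickstand on its hub down past centre so that it snaps fully down; then take the frame by the round post on top, bring it upright so that the kickstand's toe comes down on the base board, and finish while still holding it upright by the post, since it tips back if let go. Leave the leaf carving, the glue brush and the wooden block beside it alone.

Things in the scene. Friction and masses are not known exactly. Their poses are not given: they have to be found in the camera images.
- stand: Fixed wooden base board, 215 x 240 x 18 mm, with hinge cheeks (rising to 56 mm) at its left and right sides. Origin on the bench surface under the foot hinge; own x points from the front (kickstand side) to the back, y to the left, z up. The board reaches 135 mm in front of and 80 mm behind its origin, 120 mm to each side. Its position and yaw differ from run to run.
- foot_hinge (a point): Middle of the hinge at the frame's foot, 36 mm above the bench; the hinge axis lies along the stand's y. When upright the frame (172 mm wide, 22 mm thick) rises above it to its top rail at 238 mm above the bench, and the post to 312 mm. A dark steel bar 24 mm thick sits on the back of the top rail.
- frame (a joint): Tilt of the frame about its foot hinge, rad: 0 is upright, positive leans back (away from the kickstand side), 0.25 is resting back on its rests (the start), negative leans forward. Left alone near upright it falls back (a newton or two at the post holds it); with the kickstand down its toe meets the base board at 0 and stops it going forward.
- post_grip (a point): Point on the axis of the round wooden post that stands up from the middle of the top rail, 252 mm from the foot hinge axis. The post is 24 mm across and 74 mm tall, square to the top rail; it tops out 24 mm above this point and is clear on all sides for 32 mm below it.
- kick (a joint): Kickstand angle about the steel hub on the front of the frame, rad; the axis is square to the frame's face. 0 (the start is 0 to 0.1): folded out to the left, 0.17 rad above level; it swings downward as it grows; a spring holds it back until about 0.95, past which it snaps on by itself; 1.87: fully down against its stop, just past pointing straight down. Pressing it down at 80 mm from the hub takes about 4 N at first, less towards centre.
- hub (a point): Centre of the kickstand's pivot: 114 mm from the foot hinge along the frame, 41 mm in front of the frame's mid plane, in the middle of its width. The hub is 32 mm across; a steel pin with a short spring stands out 45 mm from the frame at its upper right.
- kick_toe (a point): Centre of the 18 mm round rubber toe at the end of the kickstand, a 13 mm steel rod. It lies 122 mm from the hub's axis and 40 mm farther out to the front than the hub point. From the hub the rod goes 22 mm outward over its first 30 mm, then straight to the toe.
- relief_2: Half-carved wooden leaf piece, 70 x 123 x 32 mm, lying to the right of the stand; leave alone. Origin at the centre of its underside.
- glue_brush: Wooden glue brush, 18 x 188 x 15 mm, lying to the left of the stand; leave alone. Origin at the centre of its underside.
- block_2: Small sawn wooden block, 27 x 54 x 27 mm, left of the brush; leave alone. Origin at the centre of its underside.

How it is judged:
On the way:
1. the kickstand is fully down while the frame still leans back (value of joint kick above 1.75 rad and value of joint frame above 0.12 rad), for 0.2 s.
At the end, for the whole second after the job is handed in: The kickstand is fully down (above 1.75 rad), the frame stands upright within 0.06 rad (toe within about 5 mm of the base board) and still, and the fingers are holding the post (more than 0.5 N) (value of joint kick above 1.75 rad and value of joint frame between -0.06 and 0.06 rad and velocity of joint frame between -0.1 and 0.1 rad/s and contact force between the fingers and post above 0.5 N); the arm keeps its last pose, push and grip.
It fails at once if the leaf carving, glue brush or block is moved by more than 25 mm (distance of any of relief_2, glue_brush, block_2 from where it was at the start of the episode above 0.025 m).
It fails at once if the frame is tipped over forward (value of joint frame below -0.15 rad).
It also fails if it takes over 45 s, if anything falls off the work surface, if the arm or the gripper's body presses on something with over 40 N, if the wrist force passes 120 N, or if a joint passes its speed limit or range.

## Working session

There is one attempt and no reset: what is moved stays moved. The work goes in short steps, Python scripts to look and compute and a tool call to move; the robot and the scene stay as the last step left them, time stands still between calls to the robot, and variables do not carry over. Pictures are saved under pics/ and viewed, and the job is handed in when it is done.

Besides the shell and the picture viewer there is one more tool, called after "Request:" as a command line: name --argument value ..., lists and objects as JSON in quotes. send_rows: Moves the arm, as the interface text tells. Its arguments: {"type":"object","properties":{"series":{"type":"array","items":{"type":"object","properties":{"rx":{"type":"number"},"ry":{"type":"number"},"rz":{"type":"number"},"tx":{"type":"number"},"ty":{"type":"number"},"tz":{"type":"number"},"jaw":{"type":"number"}}}}},"required":["series"]}

```bash
ls; mkdir -p pics; python3 - <<'E'
from rig import bot, viewer
import cv2,numpy as np
print(bot.read_state())
for n in("side","top"):
    f=viewer.grab_frame(n); cv2.imwrite(f"pics/{n}0.png",f["image"]); np.savez(f"{n}0.npz",**f)
    print(n,f["camera_matrix"],f["R"],f["t"])
E
```

```text
pics
{'time': 0.0, 'joints': array([-1.38437346e+00,  1.31157096e-01,  1.48923309e+00, -1.23617935e-05,
        1.52304295e+00, -8.54193158e-02]), 'qvel': array([-2.19585036e-04, -7.74430646e-05, -3.87731095e-04,  2.67778442e-03,
        1.19792547e-03, -1.89519590e-04]), 'tau': array([ 2.54626693e-04, -5.59837246e+01, -4.91758955e+01,  7.67670712e-02,
        3.51857662e-02, -1.39474241e-04]), 'position': array([ 0.16106993, -0.57774181,  0.40371496]), 'ee_rot': array([-3.11079687e+00, -4.25447065e-01,  1.65212749e-04]), 'wrist_force': array([ 0.62718431,  0.86068311, -0.07572887]), 'moment': array([ 0.04599647, -0.01610929, -0.01070296]), 'grip_width': 0.09296449949813361}
side [[355.25375111   0.         252.53167965]
 [  0.         355.25375111 190.05143765]
 [  0.           0.           1.        ]] [[-0.90322054 -0.42873126 -0.01954901]
 [-0.28067716  0.62454259 -0.72881197]
 [ 0.32467366 -0.65279098 -0.68443477]] [0.52403048 0.24752331 1.09623537]
top [[390.04121691   0.         250.43530866]
 [  0.         390.04121691 193.07702865]
 [  0.           0.           1.        ]] [[-0.39670463 -0.91794287 -0.00251642]
 [-0.8638625   0.37425714 -0.33715452]
 [ 0.31043038 -0.13157692 -0.94144596]] [0.291429   0.5046114  0.94023378]
```

View pics/side0.png

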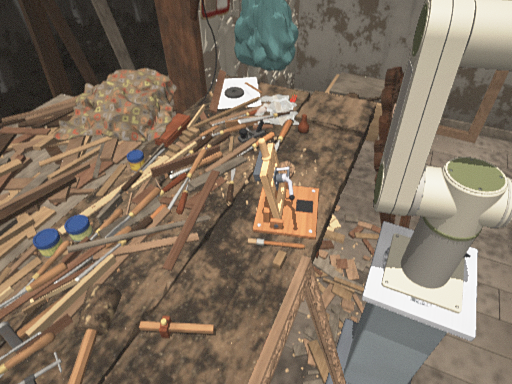

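View pics/top0.png

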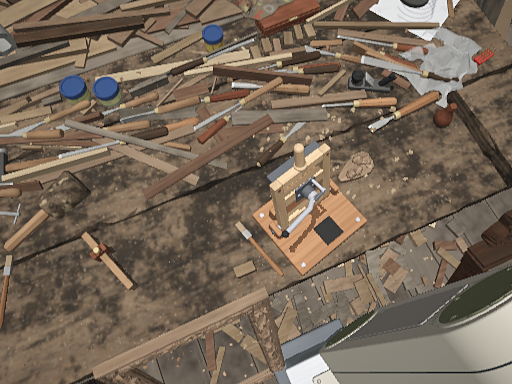

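```bash
cat > h.py <<'E'
import numpy as np,cv2
def load(n): return dict(np.load(n))
def pt(f,u,v,z=None):
    K=f["camera_matrix"];R=f["R"];t=f["t"]
    d=np.linalg.inv(K)@[u,v,1.]
    if z is None:
        d0=f["range_z"][int(round(v)),int(round(u))]; return R.T@(d*d0-t)
    c=-R.T@t; w=R.T@d; return c+w*(z-c[2])/w[2]
def cloud(f):
    K=f["camera_matrix"];h,w=f["range_z"].shape
    u,v=np.meshgrid(np.arange(w),np.arange(h)); z=f["range_z"]
    X=np.stack([(u-K[0,2])/K[0,0]*z,(v-K[1,2])/K[1,1]*z,z],-1)
    return (X-f["t"])@f["R"]
def proj(f,X):
    c=(f["R"]@np.atleast_2d(X).T).T+f["t"]; p=(f["camera_matrix"]@c.T).T
    return p[:,:2]/p[:,2:]
E
python3 - <<'E'
from h import *
a=load("side0.npz");b=load("top0.npz")
cv2.imwrite("pics/s_z.png",cv2.resize(a["image"][125:260,220:340],None,fx=4.4,fy=4.4,interpolation=cv2.INTER_CUBIC))
cv2.imwrite("pics/t_z.png",cv2.resize(b["image"][135:285,225:385],None,fx=4,fy=4,interpolation=cv2.INTER_CUBIC))
E
```

```text
(no output)
```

View pics/s_z.png

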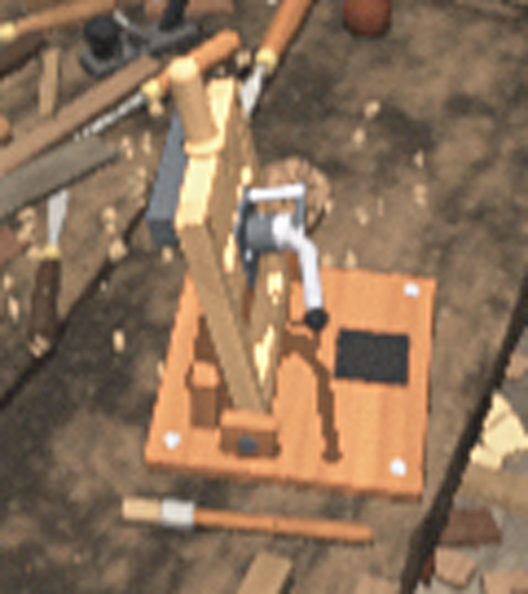

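View pics/t_z.png

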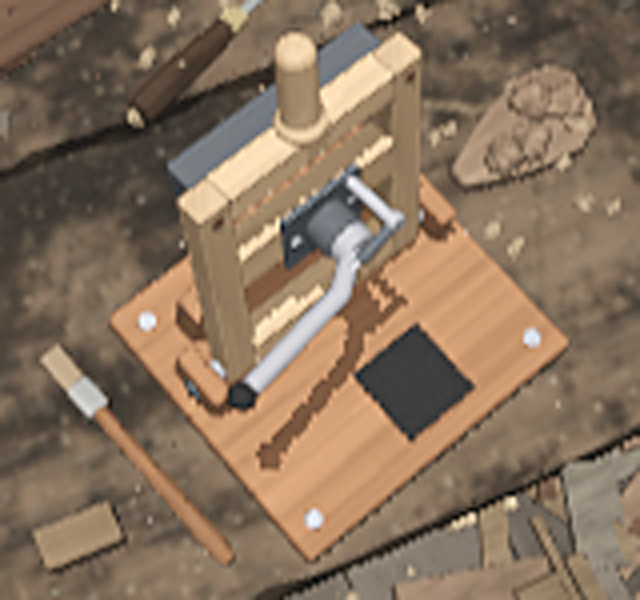

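```bash
python3 - <<'E'
from h import *
a=load("side0.npz");b=load("top0.npz")
for u,v in [(112,322),(312,558),(568,345)]: print("top corner",pt(b,225+u/4,135+v/4,.018))
for u,v in [(147,462),(420,495),(436,280)]: print("side corner",pt(a,220+u/4.4,125+v/4.4,.018))
for f,n in((a,"side"),(b,"top")):
    C=cloud(f);hsv=cv2.cvtColor(f["image"],cv2.COLOR_BGR2HSV)
    x0=np.array([.5,-.37]) 
    m=(abs(C[...,2]-.018)<.006)&(f["range_z"]>0)&(hsv[...,1]>90)
    # restrict near board centre
    c=pt(b,225+415/4,135+380/4,.018); m&=np.hypot(C[...,0]-c[0],C[...,1]-c[1])<.3
    m8=cv2.morphologyEx(m.astype(np.uint8),cv2.MORPH_OPEN,np.ones((3,3)))
    nn,l,s,_=cv2.connectedComponentsWithStats(m8); k=1+np.argmax(s[1:,4]); m=l==k
    P=C[m]; r=cv2.minAreaRect((P[:,:2]*1000).astype(np.float32)); print(n,m.sum(),P[:,2].mean(),r,cv2.boxPoints(r))
# post tip
print("patch",c)
print("post tip top",pt(b,225+297/4,135+45/4), "side",pt(a,220+183/4.4,125+66/4.4))
print("toe top",pt(b,225+243/4,135+393/4), "side",pt(a,220+316/4.4,125+318/4.4))
print("hub top",pt(b,225+345/4,135+240/4), "side",pt(a,220+285/4.4,125+228/4.4))
E
```

```text
top corner [0.53855045 0.07694869 0.018     ]
top corner [0.33824039 0.02068725 0.018     ]
top corner [ 0.39870297 -0.20452398  0.018     ]
side corner [0.53714824 0.08289838 0.018     ]
side corner [0.33638472 0.02721294 0.018     ]
side corner [ 0.39776341 -0.20515332  0.018     ]
side 1757 0.017451126824270094 ((472.0846862792969, -62.83152770996094), (214.52215576171875, 244.27589416503906), 15.536443710327148) [[ 336.02808    26.113514]
 [ 401.4577   -209.2366  ]
 [ 608.1413   -151.77657 ]
 [ 542.7117     83.57355 ]]
top 3449 0.01807135537261103 ((471.4321594238281, -63.43309020996094), (214.69683837890625, 240.61090087890625), 15.075221061706543) [[ 336.48822    24.812155]
 [ 399.068    -207.51819 ]
 [ 606.3761   -151.67833 ]
 [ 543.7963     80.65201 ]]
patch [ 0.41846883 -0.09656602  0.018     ]
post tip top [ 0.56454946 -0.04137645  0.30211843] side [ 0.56022128 -0.03689191  0.30380008]
toe top [0.4227375  0.0475447  0.19778317] side [0.42082249 0.05152566 0.19193066]
hub top [ 0.48944486 -0.05426421  0.16862429] side [ 0.48409797 -0.05373595  0.16715208]
```

```bash
cat >> h.py <<'E'
from scipy.spatial.transform import Rotation as Ro
YAW=np.deg2rad(15.2); S0=np.array([.4983,-.0560,0])
RS=Ro.from_euler('z',YAW).as_matrix()
def W(p): return S0+RS@np.asarray(p)           # stand local -> world (m)
def FP(along,out,y,lean=.25):                  # frame coords -> stand local
    c,s=np.cos(lean),np.sin(lean); return np.array([along*s-out*c,y,.036+along*c+out*s])
def toolR(tilt):  # tool x~stand x, y=-stand y, z down, tilted about tool y
    return RS@np.diag([1,-1,-1.])@Ro.from_euler('y',tilt).as_matrix()
def todo(st,target_pos,Rt):
    R=Ro.from_rotvec(st["ee_rot"]).as_matrix()
    d=R.T@(target_pos-st["position"]); r=Ro.from_matrix(R.T@Rt).as_rotvec()
    print("shift units",np.round(d/.03,2),"rot units",np.round(r/.15,2))
E
cat > t.py <<'E'
from h import *; from rig import bot
st=bot.read_state(); print(round(st["time"],2),st["position"].round(4),"F",st["wrist_force"].round(1),"w",round(st["grip_width"],4))
Rt=toolR(.2)
for n,s in (("hover",.06),("touch",.022),("end",-.065)):
    y=.088 if s>-.0 else .066
    tip=W(FP(.114+s,.081,y)); tcp=tip-.186*Rt[:,2]; print(n,tip.round(3),tcp.round(3)); todo(st,tcp,Rt)
E
python3 t.py
```

```text
0.1 [ 0.1611 -0.5778  0.4038] F [ 0.2 -0.2 -0.3] w 0.0931
hover [0.441 0.02  0.225] [0.405 0.01  0.407]
shift units [ 13.1  -16.68  -0.07] rot units [-0.02  1.33  0.04]
touch [0.432 0.017 0.188] [0.396 0.007 0.37 ]
shift units [ 12.79 -16.68   1.15] rot units [-0.02  1.33  0.04]
end [ 0.417 -0.01   0.104] [ 0.381 -0.019  0.286]
shift units [ 12.07 -15.95   3.96] rot units [-0.02  1.33  0.04]
```

Request:
send_rows --series '[{"tz": -1, "jaw": 0}, {"tz": -1, "tx": 0.6, "ty": -1}, {"tz": -1, "tx": 0.6, "ty": -1}, {"tx": 0.8, "ty": -1}, {"tx": 0.8, "ty": -1}]'

```text
invalid input
```

Request:
send_rows --series '[{"tx": 0.8, "ty": -1}, {"tx": 0.8, "ty": -1}, {"tx": 0.8, "ty": -1}, {"tx": 0.8, "ty": -1}, {"tx": 0.8, "ty": -1}]'

```text
invalid input
```

```bash
python3 t.py; python3 - <<'E'
from rig import viewer
import cv2
f=viewer.grab_frame("side"); cv2.imwrite("pics/side1.png",f["image"])
E
```

```text
0.1 [ 0.1611 -0.5778  0.4038] F [ 0.2 -0.2 -0.3] w 0.0931
hover [0.441 0.02  0.225] [0.405 0.01  0.407]
shift units [ 13.1  -16.68  -0.07] rot units [-0.02  1.33  0.04]
touch [0.432 0.017 0.188] [0.396 0.007 0.37 ]
shift units [ 12.79 -16.68   1.15] rot units [-0.02  1.33  0.04]
end [ 0.417 -0.01   0.104] [ 0.381 -0.019  0.286]
shift units [ 12.07 -15.95   3.96] rot units [-0.02  1.33  0.04]
```

View pics/side1.png

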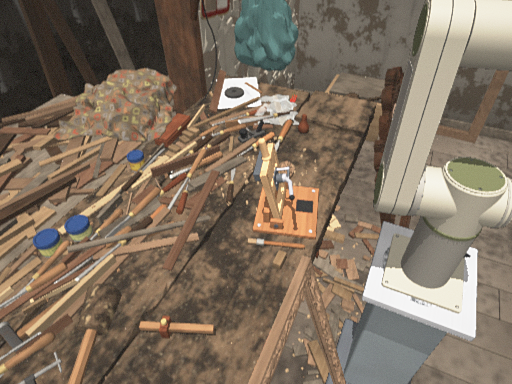

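The arm has not moved, because both calls were refused. I'll give all seven keys in every row.

Request:
send_rows --series '[{"tx": 0, "ty": 0, "tz": -1, "rx": 0, "ry": 0, "rz": 0, "jaw": 0}, {"tx": 0.6, "ty": -1, "tz": -1, "rx": 0, "ry": 0, "rz": 0, "jaw": 0}, {"tx": 0.6, "ty": -1, "tz": -1, "rx": 0, "ry": 0, "rz": 0, "jaw": 0}, {"tx": 0.8, "ty": -1, "tz": 0, "rx": 0, "ry": 0, "rz": 0, "jaw": 0}, {"tx": 0.8, "ty": -1, "tz": 0, "rx": 0, "ry": 0, "rz": 0, "jaw": 0}]'

```text
time: 0.65
position: [0.21, -0.4387, 0.4959]
ee_rot: [3.111, 0.424, 0.001]
wrist_force: [0.4, -0.0, 0.3]
grip_width: 0.0577
```

```bash
python3 t.py
```

```text
0.65 [ 0.21   -0.4387  0.4959] F [ 0.4 -0.   0.3] w 0.0577
hover [0.441 0.02  0.225] [0.405 0.01  0.407]
shift units [ 10.28 -12.67   2.94] rot units [0.01 1.33 0.04]
touch [0.432 0.017 0.188] [0.396 0.007 0.37 ]
shift units [  9.96 -12.68   4.17] rot units [0.01 1.33 0.04]
end [ 0.417 -0.01   0.104] [ 0.381 -0.019  0.286]
shift units [  9.24 -11.95   6.98] rot units [0.01 1.33 0.04]
```

Request:
send_rows --series '[{"tx": 0.8, "ty": -1, "tz": 0, "rx": 0, "ry": 0, "rz": 0, "jaw": 0}, {"tx": 0.8, "ty": -1, "tz": 0, "rx": 0, "ry": 0, "rz": 0, "jaw": 0}, {"tx": 0.8, "ty": -1, "tz": 0, "rx": 0, "ry": 0, "rz": 0, "jaw": 0}, {"tx": 0.8, "ty": -1, "tz": 0, "rx": 0, "ry": 0, "rz": 0, "jaw": 0}, {"tx": 0.8, "ty": -1, "tz": 0, "rx": 0, "ry": 0, "rz": 0, "jaw": 0}]'

```text
time: 1.15
position: [0.2853, -0.2616, 0.4945]
ee_rot: [-3.113, -0.425, -0.0]
wrist_force: [0.6, 0.0, 0.5]
grip_width: 0.0175
```

Request:
send_rows --series '[{"tx": 0.8, "ty": -1, "tz": 0, "rx": 0, "ry": 0, "rz": 0, "jaw": 0}, {"tx": 0.8, "ty": -1, "tz": 0, "rx": 0, "ry": 0, "rz": 0, "jaw": 0}, {"tx": 0.8, "ty": -1, "tz": 0, "rx": 0, "ry": 0, "rz": 0, "jaw": 0}, {"tx": 0.8, "ty": -1, "tz": 0, "rx": 0, "ry": 0, "rz": 0, "jaw": 0}, {"tx": 0, "ty": -1, "tz": 0, "rx": 0, "ry": 0, "rz": 0, "jaw": 0}]'

```text
time: 1.65
position: [0.3382, -0.091, 0.4943]
ee_rot: [-3.111, -0.428, 0.0]
wrist_force: [0.7, -0.1, 0.3]
grip_width: 0.0005
```

```bash
python3 t.py; python3 - <<'E'
from rig import viewer
import cv2
f=viewer.grab_frame("side"); cv2.imwrite("pics/side2.png",f["image"])
E
```

```text
1.65 [ 0.3382 -0.091   0.4943] F [ 0.7 -0.1  0.3] w 0.0005
hover [0.441 0.02  0.225] [0.405 0.01  0.407]
shift units [ 3.07 -2.63  2.91] rot units [-0.01  1.33  0.05]
touch [0.432 0.017 0.188] [0.396 0.007 0.37 ]
shift units [ 2.75 -2.63  4.14] rot units [-0.01  1.33  0.05]
end [ 0.417 -0.01   0.104] [ 0.381 -0.019  0.286]
shift units [ 2.03 -1.9   6.95] rot units [-0.01  1.33  0.05]
```

View pics/side2.png

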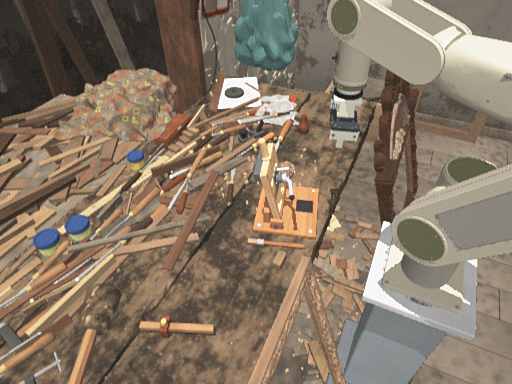

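Request:
send_rows --series '[{"tx": 0.5, "ty": -0.9, "tz": 0, "rx": 0, "ry": 0.5, "rz": 0, "jaw": 0}, {"tx": 0.5, "ty": -0.9, "tz": 0, "rx": 0, "ry": 0.5, "rz": 0, "jaw": 0}, {"tx": 0.5, "ty": -0.8, "tz": 0, "rx": 0, "ry": 0.33, "rz": 0, "jaw": 0}, {"tx": 0.5, "ty": 0, "tz": 0.5, "rx": 0, "ry": 0, "rz": 0, "jaw": 0}, {"tx": 0, "ty": 0, "tz": 0, "rx": 0, "ry": 0, "rz": 0, "jaw": 0}]'

```text
time: 2.2
position: [0.3769, -0.0001, 0.4848]
ee_rot: [-3.07, -0.423, -0.304]
wrist_force: [-0.4, -1.2, -1.0]
grip_width: 0.0004
```

```bash
python3 t.py
```

```text
2.2 [ 3.769e-01 -1.000e-04  4.848e-01] F [-0.4 -1.2 -1. ] w 0.0004
hover [0.441 0.02  0.225] [0.405 0.01  0.407]
shift units [ 0.48 -0.06  2.74] rot units [-0.02  0.02  0.06]
touch [0.432 0.017 0.188] [0.396 0.007 0.37 ]
shift units [-0.07 -0.06  3.89] rot units [-0.02  0.02  0.06]
end [ 0.417 -0.01   0.104] [ 0.381 -0.019  0.286]
shift units [-1.33  0.67  6.5 ] rot units [-0.02  0.02  0.06]
```

Request:
send_rows --series '[{"tx": 0.2, "ty": 0, "tz": 0.9, "rx": 0, "ry": 0, "rz": 0, "jaw": 0}, {"tx": 0.2, "ty": -0.06, "tz": 0.9, "rx": 0, "ry": 0, "rz": 0, "jaw": 0}, {"tx": 0.1, "ty": 0, "tz": 0.9, "rx": 0, "ry": 0, "rz": 0, "jaw": 0}, {"tx": 0, "ty": 0, "tz": 0, "rx": 0, "ry": 0, "rz": 0, "jaw": 0}, {"tx": 0, "ty": 0, "tz": 0, "rx": 0, "ry": 0, "rz": 0, "jaw": 0}]'

```text
time: 2.7
position: [0.4053, 0.0086, 0.4102]
ee_rot: [-3.071, -0.419, -0.305]
wrist_force: [0.5, 0.3, 0.1]
grip_width: 0.0004
```

```bash
cat > snap.py <<'E'
import sys; from rig import viewer
from h import *
n=sys.argv[1]
f=viewer.grab_frame("side"); np.savez(f"side{n}.npz",**f); A=cv2.resize(f["image"][60:265,210:350],None,fx=2.9,fy=2.9,interpolation=cv2.INTER_CUBIC)
g=viewer.grab_frame("top"); np.savez(f"top{n}.npz",**g); B=cv2.resize(g["image"][135:285,225:375],None,fx=A.shape[0]/150,fy=A.shape[0]/150,interpolation=cv2.INTER_CUBIC)
B=B[:,:800-A.shape[1]]
B=cv2.resize(g["image"][130:290,225:355],(800-A.shape[1]-0,int((800-A.shape[1])*160/130)),interpolation=cv2.INTER_CUBIC)
h=max(A.shape[0],B.shape[0]); C=np.zeros((h,800,3),np.uint8);C[:A.shape[0],:A.shape[1]]=A;C[:B.shape[0],A.shape[1]:]=B
cv2.imwrite(f"pics/c{n}.png",C)
E
python3 t.py; python3 snap.py 3
```

```text
2.7 [0.4053 0.0086 0.4102] F [0.5 0.3 0.1] w 0.0004
hover [0.441 0.02  0.225] [0.405 0.01  0.407]
shift units [-0.01 -0.04  0.11] rot units [-0.01  0.01  0.04]
touch [0.432 0.017 0.188] [0.396 0.007 0.37 ]
shift units [-0.56 -0.04  1.25] rot units [-0.01  0.01  0.04]
end [ 0.417 -0.01   0.104] [ 0.381 -0.019  0.286]
shift units [-1.82  0.69  3.86] rot units [-0.01  0.01  0.04]
```

View pics/c3.png

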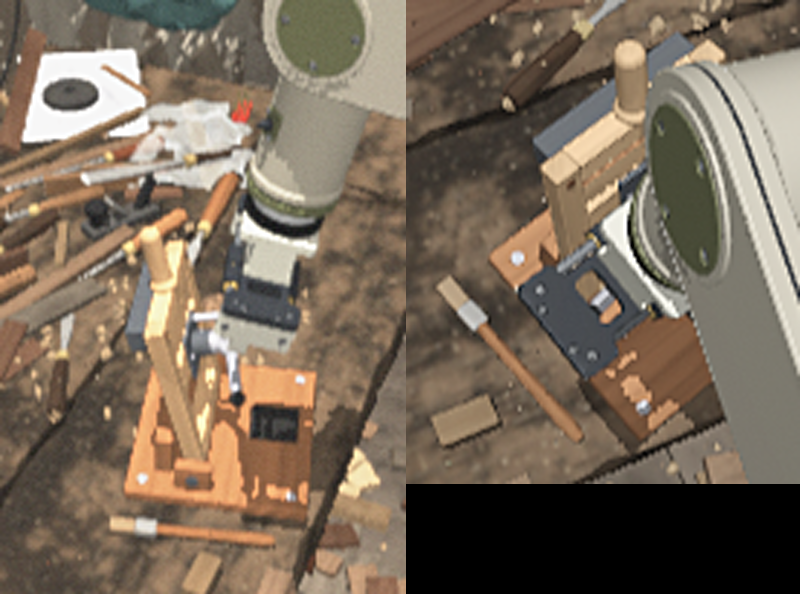

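```bash
python3 - <<'E'
from h import *
from rig import bot
st=bot.read_state(); R=Ro.from_rotvec(st["ee_rot"]).as_matrix(); p=st["position"]
print("tool axes",R.round(2))
a=load("side3.npz");b=load("top3.npz")
print("cams",-a["R"].T@a["t"],-b["R"].T@b["t"])
C=[W(FP(.114+.122*np.sin(.17),.081,.120)),W(FP(.114,.041,0))]
for nm,X in (("flange",p),("body",p+.102*R[:,2]),("body+y",p+.102*R[:,2]+.094*R[:,1]),("body-y",p+.102*R[:,2]-.094*R[:,1]),("tip",p+.186*R[:,2]),("toe",C[0]),("hub",C[1])):
    u=proj(a,X)[0];v=proj(b,X)[0]
    print(nm,X.round(3),"side crop",((u-[210,60])*2.9).round(),"top crop",((v-[225,130])*394/130).round())
E
```

```text
tool axes [[ 0.94  0.27  0.19]
 [ 0.26 -0.96  0.05]
 [ 0.2   0.   -0.98]]
cams [0.18687047 0.78569196 0.94094383] [0.25964897 0.20237381 1.05604467]
flange [0.406 0.009 0.412] side crop [283. 201.] top crop [289. 223.]
body [0.425 0.014 0.312] side crop [253. 285.] top crop [243. 248.]
body+y [ 0.451 -0.077  0.312] side crop [261. 230.] top crop [347. 164.]
body-y [0.4   0.105 0.312] side crop [245. 348.] top crop [133. 336.]
tip [0.442 0.018 0.23 ] side crop [232. 346.] top crop [213. 264.]
toe [0.423 0.048 0.186] side crop [236. 399.] top crop [182. 316.]
hub [ 0.487 -0.059  0.157] side crop [216. 342.] top crop [266. 202.]
```

Request:
send_rows --series '[{"tx": -0.28, "ty": 0, "tz": 0.6, "rx": 0, "ry": 0, "rz": 0, "jaw": 0}, {"tx": -0.28, "ty": 0, "tz": 0.6, "rx": 0, "ry": 0, "rz": 0, "jaw": 0}, {"tx": -0.2, "ty": 0.05, "tz": 0.4, "rx": 0, "ry": 0, "rz": 0, "jaw": 0}, {"tx": -0.2, "ty": 0.05, "tz": 0.4, "rx": 0, "ry": 0, "rz": 0, "jaw": 0}]'

```text
time: 3.2
position: [0.391, 0.0017, 0.3466]
ee_rot: [-3.07, -0.42, -0.312]
wrist_force: [-1.0, 3.3, 4.7]
grip_width: 0.0007
```

```bash
python3 t.py; python3 snap.py 4
```

```text
3.2 [0.391  0.0017 0.3466] F [-1.   3.3  4.7] w 0.0007
hover [0.441 0.02  0.225] [0.405 0.01  0.407]
shift units [ 0.93 -0.14 -1.86] rot units [-0.01 -0.02  0.04]
touch [0.432 0.017 0.188] [0.396 0.007 0.37 ]
shift units [ 0.38 -0.14 -0.72] rot units [-0.01 -0.02  0.04]
end [ 0.417 -0.01   0.104] [ 0.381 -0.019  0.286]
shift units [-0.9   0.59  1.89] rot units [-0.01 -0.02  0.04]
```

View pics/c4.png

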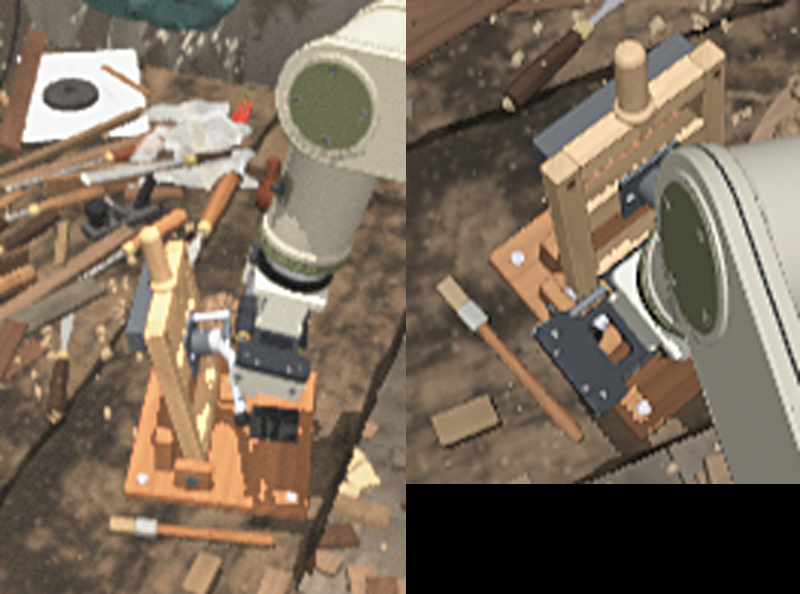

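The toe has moved down to about (241,418) in the left crop, so the rod is being pushed at roughly 5 N. The post is unmoved, so the frame still leans back. I'll continue down.

Request:
send_rows --series '[{"tx": -0.18, "ty": 0.12, "tz": 0.38, "rx": 0, "ry": 0, "rz": 0, "jaw": 0}, {"tx": -0.18, "ty": 0.12, "tz": 0.38, "rx": 0, "ry": 0, "rz": 0, "jaw": 0}, {"tx": -0.18, "ty": 0.12, "tz": 0.38, "rx": 0, "ry": 0, "rz": 0, "jaw": 0}, {"tx": -0.18, "ty": 0.12, "tz": 0.38, "rx": 0, "ry": 0, "rz": 0, "jaw": 0}, {"tx": -0.18, "ty": 0.12, "tz": 0.38, "rx": 0, "ry": 0, "rz": 0, "jaw": 0}]'

```text
time: 3.8
position: [0.3807, -0.0201, 0.2831]
ee_rot: [-3.071, -0.419, -0.307]
wrist_force: [0.0, -0.1, 0.6]
grip_width: 0.0003
```

```bash
python3 t.py; python3 snap.py 5
```

```text
3.8 [ 0.3807 -0.0201  0.2831] F [ 0.  -0.1  0.6] w 0.0003
hover [0.441 0.02  0.225] [0.405 0.01  0.407]
shift units [ 1.86 -0.75 -3.84] rot units [-0.01  0.01  0.04]
touch [0.432 0.017 0.188] [0.396 0.007 0.37 ]
shift units [ 1.31 -0.75 -2.7 ] rot units [-0.01  0.01  0.04]
end [ 0.417 -0.01   0.104] [ 0.381 -0.019  0.286]
shift units [ 0.04 -0.02 -0.08] rot units [-0.01  0.01  0.04]
```

View pics/c5.png

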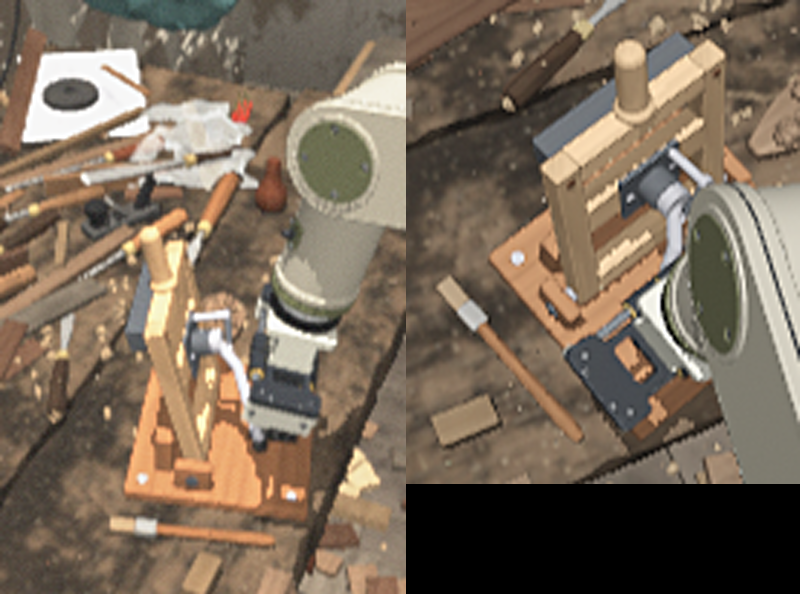

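```bash
python3 - <<'E'
from h import *
a=load("side5.npz")
for k in (.9,1.1,1.2,1.4,1.6,1.87):
    b=k-.17; X=W(FP(.114-.122*np.sin(b),.081,.122*np.cos(b))); u=proj(a,X)[0]; print(k,X.round(3),((u-[210,60])*2.9).round())
E
```

```text
0.9 [0.407 0.013 0.088] [256. 446.]
1.1 [ 0.407 -0.005  0.072] [260. 445.]
1.2 [ 0.408 -0.015  0.065] [262. 443.]
1.4 [ 0.412 -0.037  0.055] [265. 435.]
1.6 [ 0.416 -0.06   0.049] [267. 424.]
1.87 [ 0.425 -0.092  0.049] [269. 406.]
```

Request:
send_rows --series '[{"tx": 0, "ty": 0, "tz": 0, "rx": 0, "ry": 0, "rz": 0, "jaw": 0}, {"tx": 0, "ty": 0, "tz": 0, "rx": 0, "ry": 0, "rz": 0, "jaw": 0}]'

```text
time: 4.1
position: [0.3812, -0.0196, 0.2845]
ee_rot: [-3.071, -0.42, -0.308]
wrist_force: [0.2, -0.1, 0.6]
grip_width: 0.0005
```

```bash
python3 t.py; python3 snap.py 6; python3 - <<'E'
from h import *
a=load("side6.npz")["image"]; cv2.imwrite("pics/z6.png",cv2.resize(a[155:240,260:330],None,fx=7,fy=7,interpolation=cv2.INTER_CUBIC))
E
```

```text
4.1 [ 0.3812 -0.0196  0.2845] F [ 0.2 -0.1  0.6] w 0.0005
hover [0.441 0.02  0.225] [0.405 0.01  0.407]
shift units [ 1.83 -0.73 -3.79] rot units [-0.01  0.    0.04]
touch [0.432 0.017 0.188] [0.396 0.007 0.37 ]
shift units [ 1.28 -0.74 -2.65] rot units [-0.01  0.    0.04]
end [ 0.417 -0.01   0.104] [ 0.381 -0.019  0.286]
shift units [ 0.01 -0.01 -0.04] rot units [-0.01  0.    0.04]
```

View pics/z6.png

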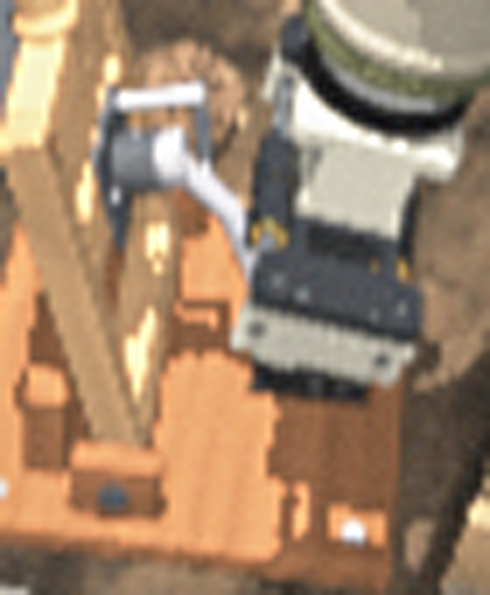

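```bash
cat > p.py <<'E'
from h import *; from rig import bot
st=bot.read_state(); print(round(st["time"],2),st["position"].round(4),"F",st["wrist_force"].round(1),"w",round(st["grip_width"],4))
for n,lean,up,dt in (("hover",.25,.09,0),("grasp",.25,0,0),("l.12",.12,0,0),("l0",0,0,0)):
    Rt=toolR(-lean); g=W(FP(.252+up,0,0,lean)); tcp=g-.167*Rt[:,2]; print(n,tcp.round(3)); todo(st,tcp,Rt)
E
python3 p.py
```

```text
4.2 [ 0.3813 -0.0196  0.2848] F [-0.2  0.9 -0.3] w 0.0004
hover [ 0.62  -0.023  0.529]
shift units [ 9.1   2.25 -6.47] rot units [ 0.   -3.    0.05]
grasp [ 0.598 -0.029  0.442]
shift units [ 7.79  2.24 -3.76] rot units [ 0.   -3.    0.05]
l.12 [ 0.547 -0.043  0.452]
shift units [ 6.11  2.23 -4.45] rot units [ 0.   -2.14  0.04]
l0 [ 0.498 -0.056  0.455]
shift units [ 4.49  2.22 -4.88] rot units [-0.   -1.34  0.04]
```

Request:
send_rows --series '[{"tx": -0.5, "ty": -0.2, "tz": -0.8, "rx": 0, "ry": 0, "rz": 0, "jaw": 0}, {"tx": -0.3, "ty": 0, "tz": -1, "rx": 0, "ry": 0, "rz": 0, "jaw": 0}, {"tx": 0, "ty": 0, "tz": -1, "rx": 0, "ry": 0, "rz": 0, "jaw": 0}, {"tx": 0, "ty": 0, "tz": -1, "rx": 0, "ry": 0, "rz": 0, "jaw": 0}, {"tx": 0, "ty": 0, "tz": -1, "rx": 0, "ry": 0, "rz": 0, "jaw": 0}]'

```text
time: 4.7
position: [0.3288, -0.0277, 0.4224]
ee_rot: [-3.071, -0.421, -0.309]
wrist_force: [0.8, 0.8, -0.0]
grip_width: 0.0001
```

```bash
python3 p.py;python3 snap.py 7
```

```text
4.7 [ 0.3288 -0.0277  0.4224] F [ 0.8  0.8 -0. ] w 0.0001
hover [ 0.62  -0.023  0.529]
shift units [ 9.91  2.46 -1.62] rot units [ 0.01 -3.    0.05]
grasp [ 0.598 -0.029  0.442]
shift units [8.6  2.45 1.08] rot units [ 0.01 -3.    0.05]
l.12 [ 0.547 -0.043  0.452]
shift units [6.92 2.44 0.4 ] rot units [ 0.   -2.14  0.05]
l0 [ 0.498 -0.056  0.455]
shift units [ 5.3   2.43 -0.03] rot units [ 0.   -1.34  0.05]
```

View pics/c7.png

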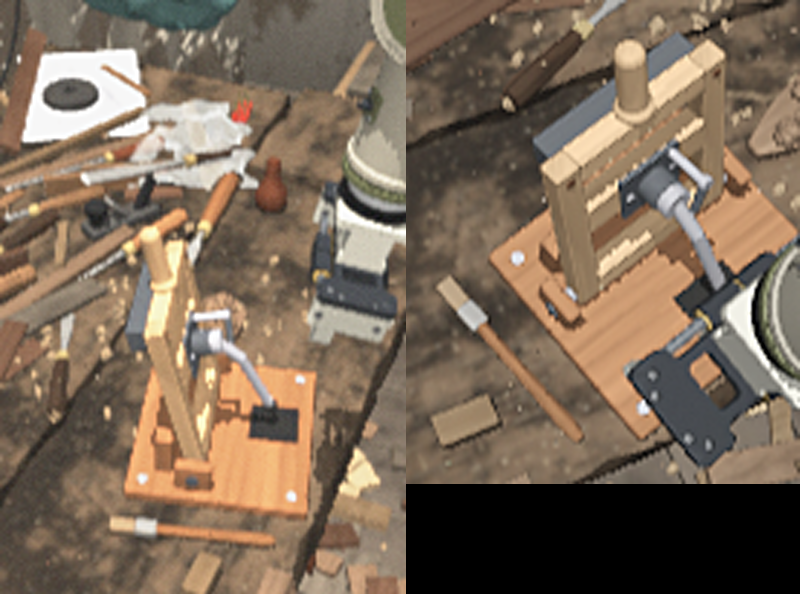

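Request:
send_rows --series '[{"tx": 0.5, "ty": 0, "tz": -1, "rx": 0, "ry": -0.3, "rz": 0, "jaw": 100}, {"tx": 0.5, "ty": 0.2, "tz": -1, "rx": 0, "ry": -0.3, "rz": 0, "jaw": 100}, {"tx": 0.5, "ty": 0.5, "tz": -1, "rx": 0, "ry": -0.3, "rz": 0, "jaw": 100}, {"tx": 0.6, "ty": 0.5, "tz": -1, "rx": 0, "ry": -0.3, "rz": 0, "jaw": 100}, {"tx": 0.8, "ty": 0.5, "tz": 0, "rx": 0, "ry": -0.3, "rz": 0, "jaw": 100}]'

```text
time: 5.3
position: [0.4119, -0.0583, 0.5526]
ee_rot: [3.106, 0.425, -0.031]
wrist_force: [0.4, -0.5, 0.4]
grip_width: 0.0357
```

```bash
python3 p.py
```

```text
5.3 [ 0.4119 -0.0583  0.5526] F [ 0.4 -0.5  0.4] w 0.0357
hover [ 0.62  -0.023  0.529]
shift units [7.01 0.72 0.64] rot units [ 0.03 -1.53  0.04]
grasp [ 0.598 -0.029  0.442]
shift units [6.33 0.71 3.56] rot units [ 0.03 -1.53  0.04]
l.12 [ 0.547 -0.043  0.452]
shift units [4.54 0.7  3.26] rot units [ 0.03 -0.66  0.04]
l0 [ 0.498 -0.056  0.455]
shift units [2.86 0.69 3.2 ] rot units [0.03 0.14 0.04]
```

Request:
send_rows --series '[{"tx": 1, "ty": 0.2, "tz": 0, "rx": 0, "ry": -0.3, "rz": 0, "jaw": 100}, {"tx": 1, "ty": 0.2, "tz": 0, "rx": 0, "ry": -0.3, "rz": 0, "jaw": 100}, {"tx": 1, "ty": 0.2, "tz": 0, "rx": 0, "ry": -0.3, "rz": 0, "jaw": 100}, {"tx": 1, "ty": 0.1, "tz": 0, "rx": 0, "ry": -0.3, "rz": 0, "jaw": 100}, {"tx": 1, "ty": 0, "tz": 0, "rx": 0, "ry": -0.3, "rz": 0, "jaw": 100}]'

```text
time: 5.8
position: [0.5613, -0.038, 0.5297]
ee_rot: [3.055, 0.418, -0.388]
wrist_force: [-0.3, 0.1, 0.4]
grip_width: 0.0757
```

```bash
python3 p.py
```

```text
5.8 [ 0.5613 -0.038   0.5297] F [-0.3  0.1  0.4] w 0.0757
hover [ 0.62  -0.023  0.529]
shift units [ 1.95  0.04 -0.48] rot units [0.01 0.02 0.04]
grasp [ 0.598 -0.029  0.442]
shift units [1.96 0.03 2.52] rot units [0.01 0.02 0.04]
l.12 [ 0.547 -0.043  0.452]
shift units [0.15 0.02 2.64] rot units [0.01 0.88 0.04]
l0 [ 0.498 -0.056  0.455]
shift units [-1.49  0.01  2.96] rot units [0.01 1.68 0.04]
```

Request:
send_rows --series '[{"tx": 0.9, "ty": 0, "tz": 0, "rx": 0, "ry": 0, "rz": 0, "jaw": 100}, {"tx": 0.9, "ty": 0.03, "tz": 0, "rx": 0, "ry": 0, "rz": 0, "jaw": 100}, {"tx": 0.1, "ty": 0, "tz": 0, "rx": 0, "ry": 0, "rz": 0, "jaw": 100}, {"tx": 0, "ty": 0, "tz": 0, "rx": 0, "ry": 0, "rz": 0, "jaw": 100}]'

```text
time: 6.2
position: [0.6137, -0.024, 0.515]
ee_rot: [3.055, 0.419, -0.388]
wrist_force: [-0.4, 0.6, 0.1]
grip_width: 0.0931
```

```bash
python3 p.py; python3 snap.py 8
```

```text
6.2 [ 0.6137 -0.024   0.515 ] F [-0.4  0.6  0.1] w 0.0931
hover [ 0.62  -0.023  0.529]
shift units [ 0.08  0.02 -0.51] rot units [0.01 0.02 0.05]
grasp [ 0.598 -0.029  0.442]
shift units [0.09 0.02 2.49] rot units [0.01 0.02 0.05]
l.12 [ 0.547 -0.043  0.452]
shift units [-1.72  0.    2.61] rot units [0.   0.89 0.05]
l0 [ 0.498 -0.056  0.455]
shift units [-3.37 -0.01  2.94] rot units [0.   1.69 0.05]
```

View pics/c8.png

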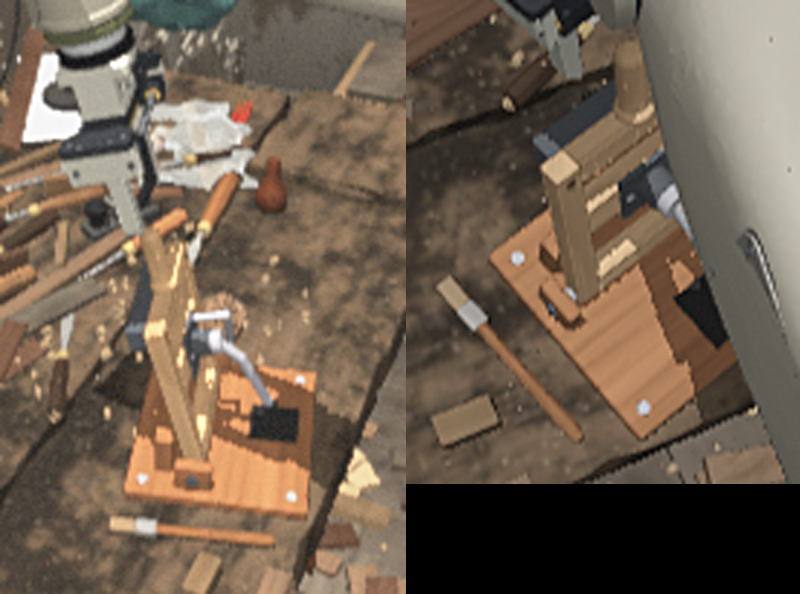

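The open fingers sit in line above the post (left crop, tip near (130,230), post top near (155,240)). The kickstand is still down. I'll descend and close.

Request:
send_rows --series '[{"tx": 0.09, "ty": 0.02, "tz": 0.8, "rx": 0, "ry": 0, "rz": 0, "jaw": 100}, {"tx": 0, "ty": 0, "tz": 0.8, "rx": 0, "ry": 0, "rz": 0, "jaw": 100}, {"tx": 0, "ty": 0, "tz": 0.8, "rx": 0, "ry": 0, "rz": 0, "jaw": 100}, {"tx": 0, "ty": 0, "tz": 0, "rx": 0, "ry": 0, "rz": 0, "jaw": 100}, {"tx": 0, "ty": 0, "tz": 0, "rx": 0, "ry": 0, "rz": 0, "jaw": 0}]'

```text
time: 6.8
position: [0.5982, -0.0292, 0.4475]
ee_rot: [3.055, 0.417, -0.384]
wrist_force: [0.1, 0.8, 1.2]
grip_width: 0.0886
```

Request:
send_rows --series '[{"tx": 0, "ty": 0, "tz": 0, "rx": 0, "ry": 0, "rz": 0, "jaw": 0}, {"tx": 0, "ty": 0, "tz": 0, "rx": 0, "ry": 0, "rz": 0, "jaw": 0}, {"tx": 0, "ty": 0, "tz": 0, "rx": 0, "ry": 0, "rz": 0, "jaw": 0}, {"tx": 0, "ty": 0, "tz": 0, "rx": 0, "ry": 0, "rz": 0, "jaw": 0}, {"tx": 0, "ty": 0, "tz": 0, "rx": 0, "ry": 0, "rz": 0, "jaw": 0}]'

```text
time: 7.3
position: [0.5989, -0.029, 0.4463]
ee_rot: [3.055, 0.418, -0.384]
wrist_force: [0.3, 0.2, -0.0]
grip_width: 0.0494
```

Request:
send_rows --series '[{"tx": 0, "ty": 0, "tz": 0, "rx": 0, "ry": 0, "rz": 0, "jaw": 0}, {"tx": 0, "ty": 0, "tz": 0, "rx": 0, "ry": 0, "rz": 0, "jaw": 0}, {"tx": 0, "ty": 0, "tz": 0, "rx": 0, "ry": 0, "rz": 0, "jaw": 0}, {"tx": 0, "ty": 0, "tz": 0, "rx": 0, "ry": 0, "rz": 0, "jaw": 0}, {"tx": 0, "ty": 0, "tz": 0, "rx": 0, "ry": 0, "rz": 0, "jaw": 0}]'

```text
time: 7.8
position: [0.5991, -0.0307, 0.4461]
ee_rot: [3.053, 0.414, -0.383]
wrist_force: [3.9, -9.4, -1.6]
grip_width: 0.0233
```

```bash
python3 p.py; python3 snap.py 9
```

```text
7.8 [ 0.5991 -0.0307  0.4461] F [ 3.9 -9.4 -1.6] w 0.0233
hover [ 0.62  -0.023  0.529]
shift units [ 0.03 -0.05 -2.87] rot units [0.03 0.   0.03]
grasp [ 0.598 -0.029  0.442]
shift units [ 0.03 -0.07  0.13] rot units [0.03 0.   0.03]
l.12 [ 0.547 -0.043  0.452]
shift units [-1.78 -0.07  0.25] rot units [0.03 0.87 0.03]
l0 [ 0.498 -0.056  0.455]
shift units [-3.43 -0.08  0.57] rot units [0.03 1.67 0.03]
```

View pics/c9.png

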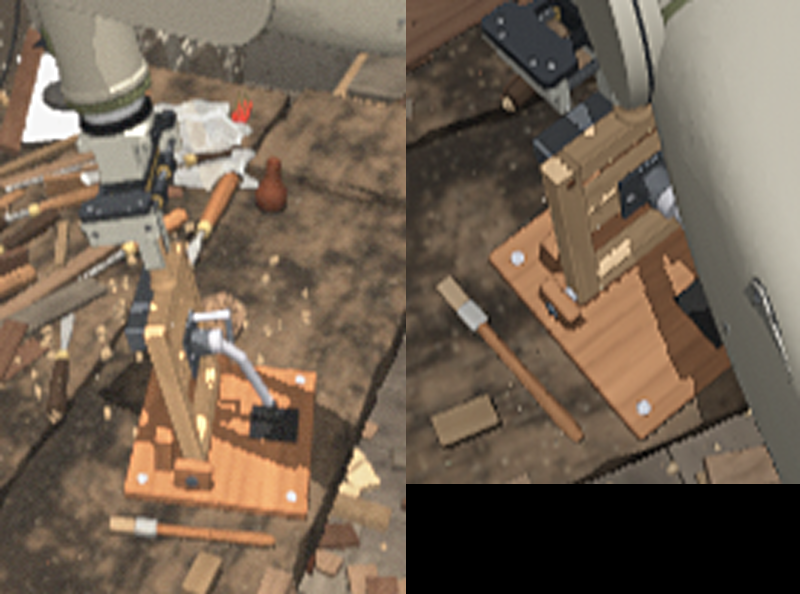

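Gripped at 23.3 mm (the post is 24 mm). I'll swing it about the foot hinge in small steps, relieving the sideways force with a small ty.

Request:
send_rows --series '[{"tx": -0.35, "ty": 0.05, "tz": 0, "rx": 0, "ry": 0.167, "rz": 0, "jaw": 0}, {"tx": -0.35, "ty": 0.03, "tz": 0, "rx": 0, "ry": 0.167, "rz": 0, "jaw": 0}, {"tx": -0.35, "ty": 0, "tz": 0.01, "rx": 0, "ry": 0.167, "rz": 0, "jaw": 0}, {"tx": -0.35, "ty": 0, "tz": 0, "rx": 0, "ry": 0.167, "rz": 0, "jaw": 0}, {"tx": 0, "ty": 0, "tz": 0, "rx": 0, "ry": 0, "rz": 0, "jaw": 0}]'

```text
time: 8.4
position: [0.559, -0.0424, 0.4543]
ee_rot: [3.085, 0.421, -0.233]
wrist_force: [0.5, 1.6, -4.8]
grip_width: 0.0235
```

```bash
python3 p.py
```

```text
8.4 [ 0.559  -0.0424  0.4543] F [ 0.5  1.6 -4.8] w 0.0235
hover [ 0.62  -0.023  0.529]
shift units [ 1.73 -0.08 -2.79] rot units [ 0.   -0.66  0.04]
grasp [ 0.598 -0.029  0.442]
shift units [ 1.43 -0.09  0.2 ] rot units [ 0.   -0.66  0.04]
l.12 [ 0.547 -0.043  0.452]
shift units [-0.38 -0.1   0.13] rot units [0.   0.2  0.04]
l0 [ 0.498 -0.056  0.455]
shift units [-2.05 -0.11  0.29] rot units [-0.    1.    0.04]
```

Request:
send_rows --series '[{"tx": -0.35, "ty": 0, "tz": 0.02, "rx": 0, "ry": 0.167, "rz": 0, "jaw": 0}, {"tx": -0.35, "ty": 0, "tz": 0.02, "rx": 0, "ry": 0.167, "rz": 0, "jaw": 0}, {"tx": -0.35, "ty": 0, "tz": 0.02, "rx": 0, "ry": 0.167, "rz": 0, "jaw": 0}, {"tx": -0.35, "ty": 0, "tz": 0.02, "rx": 0, "ry": 0.167, "rz": 0, "jaw": 0}, {"tx": 0, "ty": 0, "tz": 0, "rx": 0, "ry": 0, "rz": 0, "jaw": 0}]'

```text
time: 8.9
position: [0.5189, -0.0535, 0.4581]
ee_rot: [3.105, 0.425, -0.076]
wrist_force: [-1.0, 3.3, 3.6]
grip_width: 0.0236
```

```bash
python3 p.py; python3 snap.py 10
```

```text
8.9 [ 0.5189 -0.0535  0.4581] F [-1.   3.3  3.6] w 0.0236
hover [ 0.62  -0.023  0.529]
shift units [ 3.39 -0.08 -2.54] rot units [ 0.   -1.34  0.04]
grasp [ 0.598 -0.029  0.442]
shift units [ 2.79 -0.08  0.4 ] rot units [ 0.   -1.34  0.04]
l.12 [ 0.547 -0.043  0.452]
shift units [ 1.   -0.09  0.16] rot units [ 0.   -0.47  0.04]
l0 [ 0.498 -0.056  0.455]
shift units [-0.68 -0.1   0.14] rot units [-0.    0.33  0.04]
```

View pics/c10.png

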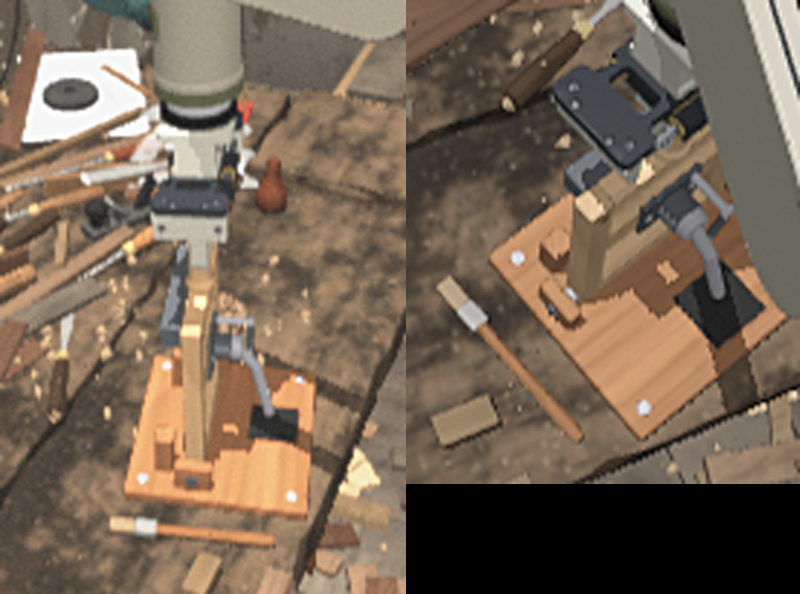

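Request:
send_rows --series '[{"tx": -0.2, "ty": 0, "tz": 0, "rx": 0, "ry": 0.1, "rz": 0, "jaw": 0}, {"tx": -0.2, "ty": 0, "tz": 0, "rx": 0, "ry": 0.1, "rz": 0, "jaw": 0}, {"tx": -0.15, "ty": 0, "tz": 0, "rx": 0, "ry": 0.08, "rz": 0, "jaw": 0}, {"tx": 0, "ty": 0, "tz": 0, "rx": 0, "ry": 0, "rz": 0, "jaw": 0}, {"tx": 0, "ty": 0, "tz": 0, "rx": 0, "ry": 0, "rz": 0, "jaw": 0}]'

```text
time: 9.5
position: [0.5039, -0.0576, 0.4585]
ee_rot: [3.112, 0.426, -0.013]
wrist_force: [-1.9, 4.8, 7.2]
grip_width: 0.0236
```

```bash
python3 p.py
```

```text
9.5 [ 0.5039 -0.0576  0.4585] F [-1.9  4.8  7.2] w 0.0236
hover [ 0.62  -0.023  0.529]
shift units [ 4.01 -0.07 -2.39] rot units [ 0.   -1.61  0.05]
grasp [ 0.598 -0.029  0.442]
shift units [ 3.3  -0.08  0.52] rot units [ 0.   -1.61  0.05]
l.12 [ 0.547 -0.043  0.452]
shift units [ 1.51 -0.09  0.2 ] rot units [ 0.   -0.74  0.05]
l0 [ 0.498 -0.056  0.455]
shift units [-0.16 -0.1   0.12] rot units [-0.    0.06  0.05]
```

Request:
send_rows --series '[{"tx": -0.1, "ty": -0.03, "tz": -0.03, "rx": 0, "ry": 0.04, "rz": 0, "jaw": 0}, {"tx": -0.06, "ty": 0, "tz": 0, "rx": 0, "ry": 0.02, "rz": 0, "jaw": 0}, {"tx": 0, "ty": 0, "tz": 0, "rx": 0, "ry": 0, "rz": 0, "jaw": 0}, {"tx": 0, "ty": 0, "tz": 0, "rx": 0, "ry": 0, "rz": 0, "jaw": 0}]'

```text
time: 9.9
position: [0.4988, -0.0588, 0.4586]
ee_rot: [3.112, 0.425, 0.001]
wrist_force: [0.7, -3.4, -0.2]
grip_width: 0.0236
```

```bash
python3 p.py; python3 snap.py 11; python3 - <<'E'
from h import *
a=load("side11.npz");im=a["image"];cv2.imwrite("pics/z11.png",cv2.resize(im[135:235,250:330],None,fx=6,fy=6,interpolation=cv2.INTER_CUBIC))
for l in (0,.03,.06):
    b=1.70
    for X in (W(FP(.114-.122*np.sin(b),.081,.122*np.cos(b),l)),W(FP(.202,.011,.086,l)),W(FP(.202,-.011,.086,l))): print(l,X.round(3),((proj(a,X)[0]-[250,135])*6).round(),end=" ")
    print()
E
```

```text
9.9 [ 0.4988 -0.0588  0.4586] F [ 0.7 -3.4 -0.2] w 0.0236
hover [ 0.62  -0.023  0.529]
shift units [ 4.21 -0.07 -2.35] rot units [ 0.01 -1.67  0.04]
grasp [ 0.598 -0.029  0.442]
shift units [ 3.47 -0.07  0.56] rot units [ 0.01 -1.67  0.04]
l.12 [ 0.547 -0.043  0.452]
shift units [ 1.68 -0.08  0.22] rot units [ 0.01 -0.8   0.04]
l0 [ 0.498 -0.056  0.455]
shift units [ 0.01 -0.09  0.12] rot units [ 0.   -0.    0.04]
0 [ 0.424 -0.092  0.029] [316. 413.] 0 [0.465 0.024 0.238] [193. 248.] 0 [0.486 0.03  0.238] [149. 243.] 
0.03 [ 0.424 -0.092  0.031] [317. 410.] 0.03 [0.471 0.026 0.238] [181. 246.] 0.03 [0.492 0.031 0.238] [137. 243.] 
0.06 [ 0.424 -0.092  0.034] [317. 408.] 0.06 [0.477 0.027 0.238] [169. 245.] 0.06 [0.498 0.033 0.237] [125. 242.]
```

View pics/z11.png

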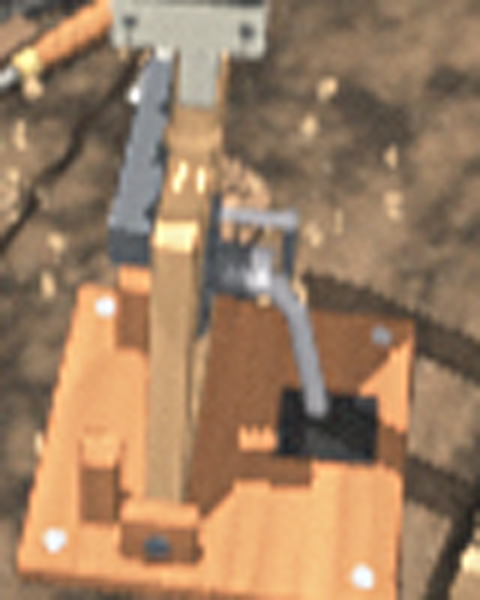

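Request:
send_rows --series '[{"tx": -0.07, "ty": 0.02, "tz": 0, "rx": 0, "ry": 0.02, "rz": 0, "jaw": 0}, {"tx": 0, "ty": 0, "tz": 0, "rx": 0, "ry": 0, "rz": 0, "jaw": 0}, {"tx": 0, "ty": 0, "tz": 0, "rx": 0, "ry": 0, "rz": 0, "jaw": 0}, {"tx": 0, "ty": 0, "tz": 0, "rx": 0, "ry": 0, "rz": 0, "jaw": 0}, {"tx": 0, "ty": 0, "tz": 0, "rx": 0, "ry": 0, "rz": 0, "jaw": 0}]'

```text
time: 10.5
position: [0.4967, -0.0595, 0.4585]
ee_rot: [-3.112, -0.426, -0.006]
wrist_force: [-0.2, -1.0, -1.1]
grip_width: 0.0238
```

```bash
python3 p.py|head -1; python3 p.py|tail -1
```

```text
10.5 [ 0.4967 -0.0595  0.4585] F [-0.2 -1.  -1.1] w 0.0238
shift units [ 0.08 -0.1   0.12] rot units [-0.   -0.03  0.04]
```

Request:
send_rows --series '[{"tx": -0.07, "ty": 0, "tz": 0, "rx": 0, "ry": 0.03, "rz": 0, "jaw": 0}, {"tx": -0.05, "ty": 0, "tz": 0, "rx": 0, "ry": 0.02, "rz": 0, "jaw": 0}, {"tx": 0, "ty": 0, "tz": 0, "rx": 0, "ry": 0, "rz": 0, "jaw": 0}, {"tx": 0, "ty": 0, "tz": 0, "rx": 0, "ry": 0, "rz": 0, "jaw": 0}]'

```text
time: 10.9
position: [0.4934, -0.0604, 0.4585]
ee_rot: [-3.111, -0.426, -0.019]
wrist_force: [3.9, 1.4, -2.2]
grip_width: 0.0233
```

```bash
python3 p.py|head -1; python3 p.py|tail -1
```

```text
10.9 [ 0.4934 -0.0604  0.4585] F [ 3.9  1.4 -2.2] w 0.0233
shift units [ 0.2  -0.1   0.12] rot units [-0.   -0.08  0.04]
```

Request:
send_rows --series '[{"tx": 0, "ty": 0, "tz": 0, "rx": 0, "ry": 0, "rz": 0, "jaw": 0}, {"tx": 0, "ty": 0, "tz": 0, "rx": 0, "ry": 0, "rz": 0, "jaw": 0}, {"tx": 0, "ty": 0, "tz": 0, "rx": 0, "ry": 0, "rz": 0, "jaw": 0}, {"tx": 0, "ty": 0, "tz": 0, "rx": 0, "ry": 0, "rz": 0, "jaw": 0}, {"tx": 0, "ty": 0, "tz": 0, "rx": 0, "ry": 0, "rz": 0, "jaw": 0}]'

```text
time: 11.4
position: [0.4934, -0.0604, 0.4585]
ee_rot: [-3.111, -0.426, -0.018]
wrist_force: [5.1, 2.5, -2.1]
grip_width: 0.0236
```

```bash
python3 p.py|head -1; python3 snap.py 12;  python3 - <<'E'
from h import *
a=load("side12.npz");im=a["image"];cv2.imwrite("pics/z12.png",cv2.resize(im[135:235,250:330],None,fx=6,fy=6,interpolation=cv2.INTER_CUBIC))
E
```

```text
11.4 [ 0.4934 -0.0604  0.4585] F [ 5.1  2.5 -2.1] w 0.0236
```

View pics/z12.png

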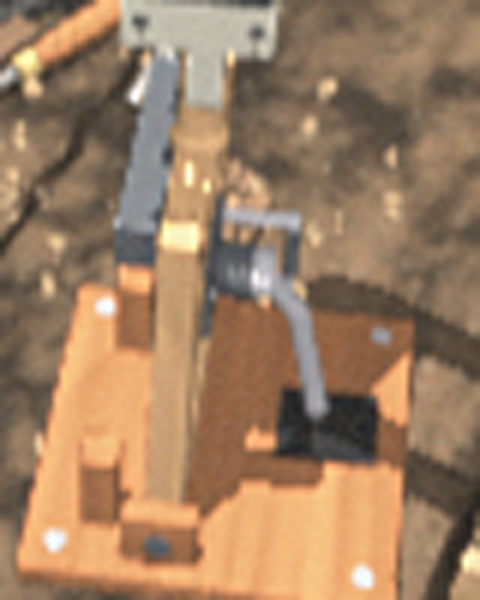

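View pics/c12.png

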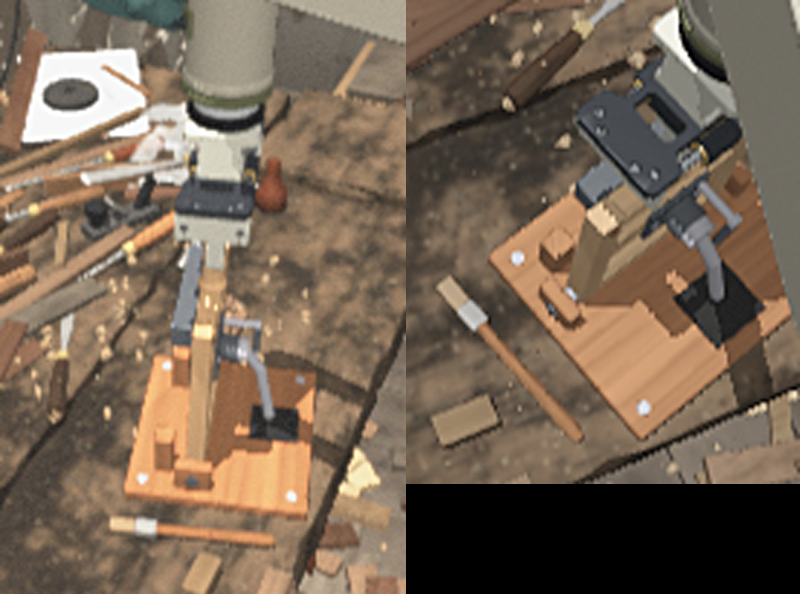

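The frame's top-left corner, at about (200,250) in the zoom, puts the lean within about 0.02 rad of upright. The toe, at about (316,408), is on the black patch with a steady push-back of about 5 N. The grip is at 23.6 mm, and the brush and block have not moved. I'll hand in now.

```bash
python3 - <<'E'
from rig import bot
print(abs(bot.read_state()["qvel"]).max()); print(bot.sign_off())
E
```

```text
0.0023428185024093095
the job is handed in; nothing more can be done
None
```

I flipped the kickstand down while the frame still leaned back, then brought the frame upright by the post and handed the job in with the post still gripped. It took about 11.5 s of the 45 s; sign-off reports no verdict.

- **Kickstand:** I pressed the rod down past centre with closed fingers, at about 5 N. After it snapped, the toe appeared within a pixel or so of where it should be at 1.87 rad, and the frame had not moved.
- **Upright:** I swung the frame about its foot hinge until the toe pushed back with a steady 4–5 N. The last picture shows it within about 0.02 rad of upright, on the forward side. The toe was on the board's dark patch and the arm was still.
- **Grip:** The opening was 23.6 mm on the 24 mm post.
- **Other items:** The brush and block showed no movement in the last pictures. The leaf carving was partly hidden there; the arm never came near it.

**Disagreements:**
- The first two move calls were refused because rows need all seven keys; nothing moved.
- Toe contact came at about -0.02 rad by my estimate instead of exactly 0. That is about 5 mm at the post, so more than the 2 mm camera calibration alone explains. I put the rest down to error in my stand pose and give in the grip.

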